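# Ease the spring flap of the full waste box shut

### The job

The larger of the two waste boxes is full of used dishes: bring its spring-loaded flap down and ease it gently all the way shut, without letting it slam, then let go. Leave the smaller box's flap standing open.

Things in the scene. Friction and masses are not known exactly. Their poses are not given: they have to be found in the camera images.
- large_box_flap (a joint): Aluminium flap of the larger waste box, hinged on its far rim. 0 rad = shut (level), 1.57 upright, 1.95 stop. Starts at 1.80-1.92 leaning back, where it stays by itself; forward of about 1.6 spring and weight snap it shut. Holding it takes up to about 2 N at the grip. Closing faster than 3 rad/s (0.47 m/s at the grip) is a slam; let go within 5 mm of shut it does not slam.
- large_box_grip (a point): Centre of the roller grip on that flap's free edge: grey cylinder 30 mm long (along the hinge line), 20 mm diameter, on a 10 mm neck, in the flap's plane, 33 mm beyond its edge. Can be pinched across its flat ends from above and turns between the fingers as the flap swings. Shut, it is 115 mm above the cart, 35 mm in front of the box wall, nothing under it.
- large_box_hinge (a point): Middle of the larger flap's hinge line, 115 mm above the cart. The box: white, open-topped, fixed, 120 mm deep (x), 140 wide, 110 high, clear dishes inside. Axes: x level, from the box's front to its hinge side (away from the robot), y along the hinge line, z up. With the flap at angle a the grip is at x = -0.155 cos a, z = 0.155 sin a (m) in these axes.
- small_box_flap (a joint): Flap of the smaller waste box, the same make but 90 mm deep, 100 wide, 80 high, empty, fixed on either side of the larger one. 0 rad = shut; it starts at 1.80 to 1.92, standing open, and must stay open.
- small_box_hinge (a point): Middle of the smaller flap's hinge line, 85 mm above the cart, axes as for the larger box. Its open flap and grip reach up to about 220 mm above the cart.

How it is judged:
By the outcome, as a careful person would: the job done as asked, in the order asked, and still so for the second after the job is handed in, with the robot touching nothing.
It also fails if it takes over 40 s, if anything falls off the work surface, if the arm or the gripper's body presses on something with over 40 N, if the wrist force passes 120 N, or if a joint passes its speed limit or range.

### The arm

A 6-joint arm with a two-finger parallel gripper is mounted at the origin on a cart in front of the work surface, level with it; the furniture and walls round the work are solid. World frame = base frame: x ahead of the robot, y to its left, z up, the work surface at z = 0. Lengths are in mm, angles in rad, forces in N, time in s.
With the tool pointing down it reaches from about 400 to 925 mm from the base axis. Payload 12.5 kg.
Tool frame: the origin (TCP) lies midway between the tips of the shut fingers; the grasp point (between the pads) lies 19 mm behind it (env.pinch_z is the distance from the TCP to the grasp point, in mm); z points along the fingers, y is the line along which they close (so a half turn about z gives the same grasp; the last joint's range is limited). The gripper opens to 95 mm and grips with 3 to 60 N. Pads are 20 mm wide; open, the fingers measure 119 mm over their backs; the gripper's body (75 mm by 180 mm) begins 59 mm behind the grasp point.
Start: joints at [1.163, 0.491, 1.559, -0, 1.092, -0.106], TCP at [185.758, 596.775, 214.661] pointing down, gripper open.
Joint ranges: [-3.1, 3.1], [-0.84, 2.19], [0.05, 2.79], [-1.13, 4.28], [0.06, 2.93], [-2.69, 2.69]. Speed limits (rad/s): [2.22, 2.22, 2.79, 3.14, 3.14, 3.14].

### API

Orientations are given as [roll, pitch, yaw] about the fixed x, y, z axes, in that order (R = Rz(yaw) Ry(pitch) Rx(roll)).
In Python, from cell import readout, eyes, job_done, env gives the robot as it stands.
- The arm moves only by the shell command python3 -m jog 'ROWS'. ROWS is a JSON object of lists of equal length, an entry for each row: "dp": the shift along the tool's x, y, z in mm, a list of three; "twist": the turn about the tool's z in degrees; "claw": the closure, from -1 (fully open) to 1 (shut). A call has 1 to 8 rows; each row is the pose to reach, as a shift and turn from the pose commanded when the call began, along the tool's axes at that moment; what a row does not reach only later rows make up. A row lasts 1/12 s, in which the tool goes at most 41.7 mm and 7.16 degrees, less where a joint would pass 70% of its speed; a pose out of reach is approached as far as the arm can. A call with a gripper value outside its range is refused whole. The fingers move at their own pace and stop on an object; the grip force is fixed at half the most. Time passes only in rows, so rows that repeat a pose let the fingers close. It gives the time, the measured TCP pose, the force and the opening at its end, in the units of the state.
- readout.state(): the state, without advancing time (a new reading comes with each control period).
- eyes.read_camera(name): name is "scene" or "top" or "wrist"; returns the picture (480x640x3 uint8, red, green, blue); there is no depth.
- eyes.camera_model(name): a dict with "intrinsics" (3x3 intrinsics, pixels), "R" (3x3) and "t" (3): a world point X has camera coordinates R X + t. Camera axes: x right, y down, z forward; pixel columns grow to the right and rows downward; lengths in mm; the calibration is good to about 2 mm. A picture is of the moment at which its call begins: read the wrist's pose just before it. camera_model takes no time and is no camera call; for the wrist camera it gives the pose at the moment of the call.
- job_done(): hands the job in, once; it reports no verdict.
The state is a dict: "t": time; "joints": joint angles; "qvel": joint speeds; "tau": joint torques, N m; "eef_pos": TCP position; "tcp_rot": TCP orientation; "ft_force": force on the tool from outside, world axes, zero at the start; "moment": the same for the moment, N m; "opening": opening from 0.0 (shut) to 1.0 (fully open).
Only numpy, scipy, OpenCV 4.12 (cv2) and the standard library are available. Lean on these libraries where they do the work, as an engineer would, in place of code of your own. Each camera call takes 0.05 s, during which the arm holds its last target. There are 200 camera calls.

## Working session

There is one attempt and no reset: what is moved stays moved. The work goes in short steps, Python scripts to look and compute and a shell command to move; the robot and the scene stay as the last step left them, time stands still between calls to the robot, and variables do not carry over. Pictures are saved under pics/ and viewed, on a budget of 10 in all, crops included, one or two more only if the job needs it, and the job is handed in when it is done.

```bash
mkdir -p pics; ls; python3 - <<'E'
from cell import readout, eyes, env
import cv2,numpy as np
print(readout.state(), env.pinch_z)
for n in ("scene","top"):
    cv2.imwrite(f"pics/{n}0.png",eyes.read_camera(n)[:,:,::-1]); m=eyes.camera_model(n)
    print(n,[np.round(m[k],3).tolist() for k in ("intrinsics","R","t")])
E
```

```text
pics
{'t': 0.0, 'joints': array([ 1.16340905e+00,  4.91551388e-01,  1.55946509e+00, -1.88179482e-05,
        1.09172128e+00, -1.05619578e-01]), 'qvel': array([-0.00081667,  0.00122373, -0.00097707,  0.00166257,  0.00170378,
        0.00019892]), 'tau': array([-8.67459203e-04, -6.12642574e+01, -2.58163422e+01,  6.92578219e-02,
        4.83128708e-02, -1.48423205e-04]), 'eef_pos': array([185.64677991, 596.52124561, 214.06144724]), 'tcp_rot': array([-3.14045216e+00, -1.04124793e-04,  2.83983358e+00]), 'ft_force': array([ 0.55436288, -0.16856683, -0.00791094]), 'moment': array([-0.03526632,  0.00584251,  0.00929169]), 'opening': 0.9996320671513378} 18.8
scene [[[565.403, 0.0, 318.482], [0.0, 565.403, 234.025], [0.0, 0.0, 1.0]], [[0.638, -0.77, 0.013], [-0.367, -0.318, -0.874], [0.677, 0.553, -0.485]], [-330.316, 325.03, 538.142]]
top [[[453.862, 0.0, 324.581], [0.0, 453.862, 240.108], [0.0, 0.0, 1.0]], [[-0.025, -1.0, -0.006], [-0.979, 0.026, -0.202], [0.202, 0.001, -0.979]], [8.017, 539.987, 897.423]]
```

View pics/scene0.png

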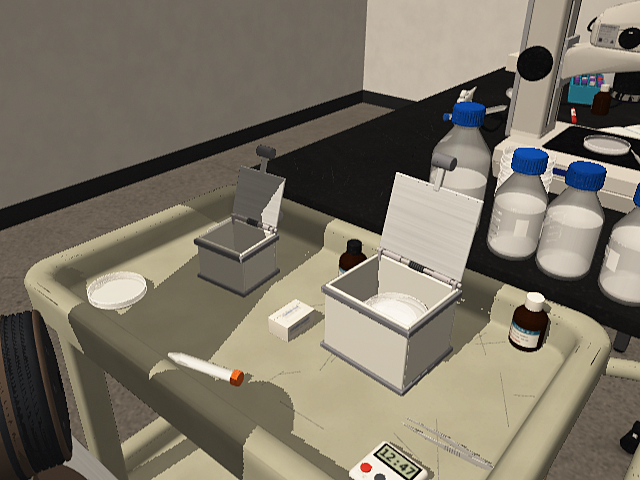

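View pics/top0.png

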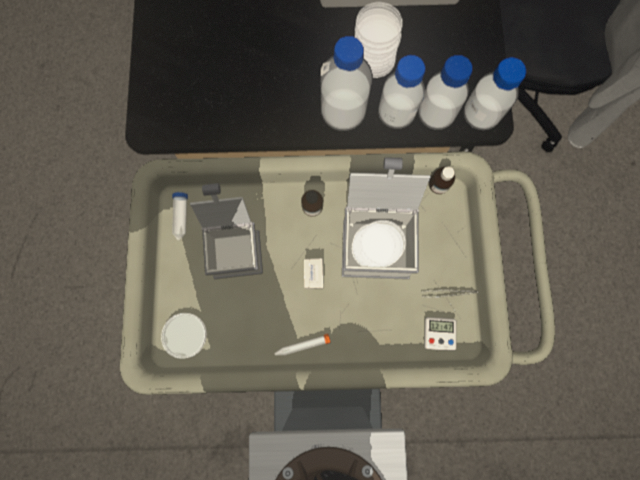

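The larger box is on the right, with its grip at about (444,162) in scene and (394,163) in top. The smaller box is on the left. I'll zoom in on both to pick points.

```bash
python3 - <<'E'
import cv2,numpy as np
a=cv2.imread("pics/scene0.png")[140:400,310:510]; b=cv2.imread("pics/top0.png")[145:285,330:470]
A=cv2.resize(a,None,fx=2.3,fy=2.3,interpolation=cv2.INTER_CUBIC)[:598]
B=cv2.resize(b,(340,340),interpolation=cv2.INTER_CUBIC)
c=np.zeros((598,800,3),np.uint8); c[:A.shape[0],:460]=A; c[:340,460:]=B
cv2.imwrite("pics/zoom.png",c)
E
```

```text
(no output)
```

View pics/zoom.png

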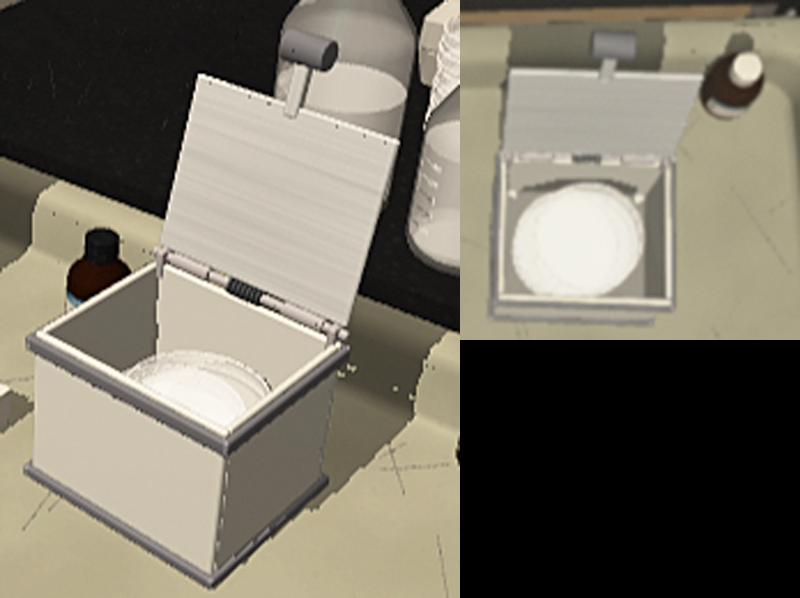

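```bash
cat > fit.py <<'E'
import numpy as np
from scipy.optimize import least_squares
from cell import eyes
M={n:eyes.camera_model(n) for n in ("scene","top")}
def proj(m,X):
    c=np.asarray(m["R"])@X+np.asarray(m["t"]).ravel(); p=np.asarray(m["intrinsics"])@c; return p[:2]/p[2]
obs=[("g","scene",444.8,160.9),("g","top",393,163.5),("h","scene",416.5,266.5),("h","top",382.3,210),
("hl","scene",379.6,250),("hr","scene",460,284.8),("hl","top",347.7,209.7),("hr","top",417.3,208.8),
("fl","scene",397,172.6),("fr","scene",483,201.7),("fl","top",351,173.8),("fr","top",430,175.9)]
def pts(p):
    hx,hy,yaw,a,wh,wf=p; c,s=np.cos(yaw),np.sin(yaw)
    W=lambda x,y,z:np.array([hx+c*x-s*y,hy+s*x+c*y,115+z])
    F=lambda r,y:W(-r*np.cos(a),y,r*np.sin(a))
    return dict(g=F(155,0),h=W(0,0,0),hl=W(0,wh,0),hr=W(0,-wh,0),fl=F(122,wf),fr=F(122,-wf),shut=W(-155,0,0))
def res(p):
    P=pts(p); return np.concatenate([proj(M[n],P[k])-(u,v) for k,n,u,v in obs])
if __name__=="__main__":
    r=least_squares(res,[650,-100,0,1.85,70,70],loss="soft_l1",x_scale=[100,100,.1,.1,10,10])
    print(r.x.round(3)); print(r.fun.reshape(-1,2).round(1).tolist()); P=pts(r.x)
    for k in P: print(k,P[k].round(1))
    # small grip by triangulation: scene (265,153), top (211,189); small hinge: scene(254,226) top(233,232)
    for q in ([(265,153),(211,189)],[(254,226),(228,228)]):
        f=lambda X:np.concatenate([proj(M["scene"],X)-q[0],proj(M["top"],X)-q[1]])
        s=least_squares(f,[650,150,150]); print(s.x.round(0),s.fun.round(1))
E
python3 fit.py
```

```text
[ 5.88822e+02 -1.23394e+02 -4.90000e-02  1.81000e+00  6.88680e+01
  6.86680e+01]
[[-1.6, 1.5], [0.3, -0.3], [0.6, 0.8], [0.4, -1.5], [-0.9, 0.4], [-0.6, 1.1], [0.4, -1.9], [0.1, 0.4], [-0.7, -0.3], [-0.1, -0.7], [0.5, -0.4], [0.1, -0.9]]
g [ 625.5 -125.2  265.6]
h [ 588.8 -123.4  115. ]
hl [592.2 -54.6 115. ]
hr [ 585.5 -192.2  115. ]
fl [621.1 -56.2 233.5]
fr [ 614.4 -193.4  233.5]
shut [ 434.  -115.9  115. ]
[610. 197. 202.] [ 0.1 -0.  -0.   0. ]
[567. 190.  81.] [-0.9  0.1  0.7 -0.8]
```

The fit is good to about 1–2 px: yaw −0.049, flap angle 1.81. I'll lift, turn and travel towards a point above the grip, clear of the small flap, which is at (610,197).

```bash
cat > go.py <<'E'
import sys,numpy as np
from scipy.spatial.transform import Rotation as Ro
from cell import readout
def show(X=None,yaw=3.0926):
    s=readout.state(); R=Ro.from_euler("xyz",s["tcp_rot"])
    print("t",round(s["t"],2),"tcp",s["eef_pos"].round(1),"rot",s["tcp_rot"].round(3),"F",s["ft_force"].round(1),"open",round(s["opening"],3))
    if X is not None: print("dp",R.inv().apply(np.array(X)-s["eef_pos"]).round(1),"twist",np.degrees(s["tcp_rot"][2]-yaw).round(1)) 
if __name__=="__main__": show([float(v) for v in sys.argv[1:4]] or None)
E
python3 -m jog '{"dp":[[0,0,-40],[0,0,-80],[0,0,-116],[-30,-27,-116],[-60,-53,-116],[-90,-80,-116],[-120,-106,-116],[-150,-132,-116]],"twist":[-5,-10,-14.5,-14.5,-14.5,-14.5,-14.5,-14.5],"claw":[-1,-1,-1,-1,-1,-1,-1,-1]}'; python3 go.py 625.5 -125.2 330
```

```text
t: 0.77
eef_pos: [290.1, 424.4, 330.5]
tcp_rot: [-3.141, -0.0, 3.093]
ft_force: [1.1, 1.0, -0.4]
opening: 1.001
t 0.77 tcp [290.1 424.4 330.5] rot [-3.141 -0.     3.093] F [ 1.1  1.  -0.4] open 1.001
dp [-3.615e+02 -5.328e+02  5.000e-01] twist 0.0
```

```bash
python3 -m jog '{"dp":[[-22,-33,0],[-44,-66,0],[-66,-98,0],[-88,-130,0],[-110,-163,0],[-132,-196,0],[-155,-230,0],[-178,-264,0]],"twist":[0,0,0,0,0,0,0,0],"claw":[-1,-1,-1,-1,-1,-1,-1,-1]}'; python3 go.py 625.5 -125.2 330
```

```text
t: 1.43
eef_pos: [455.1, 151.9, 330.6]
tcp_rot: [3.141, -0.0, 3.093]
ft_force: [1.2, 0.3, -0.7]
opening: 1.002
t 1.43 tcp [455.1 151.9 330.6] rot [ 3.141 -0.     3.093] F [ 1.2  0.3 -0.7] open 1.002
dp [-183.6 -268.5    0.6] twist 0.0
```

```bash
python3 -m jog '{"dp":[[-22,-33,0],[-44,-66,0],[-67,-98,0],[-90,-131,0],[-113,-165,0],[-136,-199,0],[-160,-234,0],[-178,-259,0]],"twist":[0,0,0,0,0,0,0,0],"claw":[-1,-1,-1,-1,-1,-1,-1,-1]}' >/dev/null; python3 -m jog '{"dp":[[-5,-9,0],[-5,-9,0],[-5,-9,0]],"twist":[0,0,0],"claw":[-1,-1,-1]}' ; python3 go.py 625.5 -125.2 330; python3 - <<'E'
from cell import eyes
import cv2,numpy as np
from fit import proj
m=eyes.camera_model("wrist"); a=eyes.read_camera("wrist")[:,:,::-1].copy(); cv2.imwrite("pics/w1.png",a)
print(proj(m,np.array([625.5,-125.2,265.6])),proj(m,np.array([625.5,-125.2,275.6])), (-np.asarray(m["R"]).T@np.asarray(m["t"]).ravel()).round(0))
E
```

```text
t: 2.35
eef_pos: [623.9, -122.4, 330.1]
tcp_rot: [3.141, -0.001, 3.092]
ft_force: [-0.4, 0.2, -0.3]
opening: 1.0
t 2.35 tcp [ 623.9 -122.4  330.1] rot [ 3.141e+00 -1.000e-03  3.092e+00] F [-0.4  0.2 -0.3] open 1.0
dp [-1.7 -2.7  0.1] twist -0.0
[310.47358845 252.22905975] [310.28760718 257.10744007] [ 556. -119.  499.]
```

View pics/w1.png

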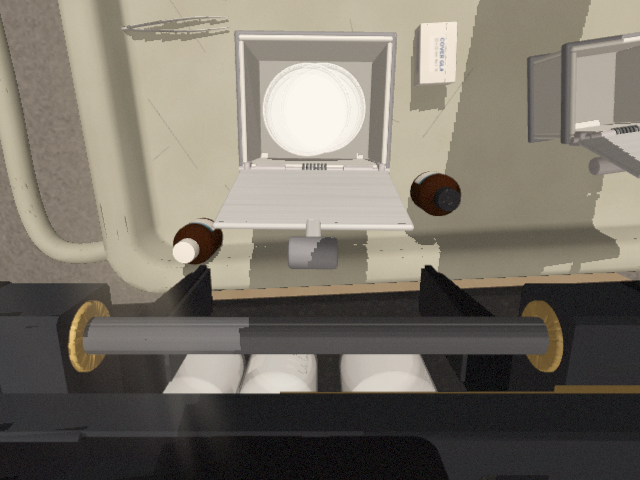

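The wrist view shows the grip at (314,253), against a prediction of (310.5,252), and the hinge spring at (315,166). I'll refit with these points added.

```bash
python3 - <<'E'
import fit,numpy as np
from cell import eyes
from go import show
from scipy.optimize import least_squares
fit.M["wrist"]=eyes.camera_model("wrist")
fit.obs+=[("g","wrist",314,253),("h","wrist",315,166),("fl","wrist",411,228),("fr","wrist",216,226)]
r=least_squares(fit.res,[590,-120,0,1.81,70,70],loss="soft_l1",x_scale=[100,100,.1,.1,10,10])
np.save("p.npy",r.x)
print(r.x.round(3),r.fun.reshape(-1,2).round(1)[[0,1,2,3,12,13,14,15]].tolist()); P=fit.pts(r.x); print(P["g"].round(1),P["h"].round(1),P["shut"].round(1))
y=np.pi+r.x[2]; show(P["g"]-[0,0,18.8],y)
# circle path, world TCP
hx,hy,w,a0=r.x[:4]
for a in (a0,1.7,1.57,1.4,1.2,1.0,.8,.6,.4,.2,.0): print(round(a,2),(155*(np.cos(a0)-np.cos(a))).round(1),(155*(np.sin(a)-np.sin(a0))).round(1))
E
```

```text
[ 5.87221e+02 -1.21653e+02 -5.10000e-02  1.82400e+00  6.90170e+01
  6.77590e+01] [[-2.6, 1.5], [-0.6, -0.4], [-1.1, 0.8], [-0.4, -0.7], [-2.0, -0.4], [-1.8, 2.6], [-0.3, -0.0], [-2.1, 1.5]]
[ 626.  -123.6  265.1] [ 587.2 -121.7  115. ] [ 432.4 -113.8  115. ]
t 2.4 tcp [ 623.8 -121.7  330.5] rot [ 3.141e+00 -1.000e-03  3.093e+00] F [-0.3  0.7  0.2] open 0.999
dp [-2.3 -1.9 84.3] twist 0.2
1.82 0.0 0.0
1.7 -18.8 3.6
1.57 -38.9 4.9
1.4 -65.2 2.7
1.2 -95.0 -5.6
1.0 -122.6 -19.6
0.8 -146.8 -38.9
0.6 -166.7 -62.5
0.4 -181.6 -89.7
0.2 -190.7 -119.3
0.0 -193.8 -150.1
```

```bash
python3 -m jog '{"dp":[[-2,-2,25],[-2,-2,50],[-2,-2,70],[-2,-2,84],[-2,-2,84],[-2,-2,84]],"twist":[0,0,0,0,0,0],"claw":[-1,-1,-1,-1,-1,-1]}'; python3 -m jog '{"dp":[[0,0,0],[0,0,0],[0,0,0],[0,0,0],[0,0,0],[0,0,0],[0,0,0],[0,0,0]],"twist":[0,0,0,0,0,0,0,0],"claw":[-0.3,0,0.2,0.3,1,1,1,1]}'; python3 - <<'E'
from cell import eyes
import cv2
cv2.imwrite("pics/w2.png",eyes.read_camera("wrist")[:,:,::-1])
E
```

```text
t: 2.9
eef_pos: [625.9, -123.5, 247.2]
tcp_rot: [3.141, -0.0, 3.094]
ft_force: [-0.7, -0.4, 0.4]
opening: 1.0
t: 3.57
eef_pos: [626.3, -124.9, 246.6]
tcp_rot: [3.141, -0.0, 3.093]
ft_force: [-0.6, -0.4, -0.2]
opening: 0.495
```

View pics/w2.png

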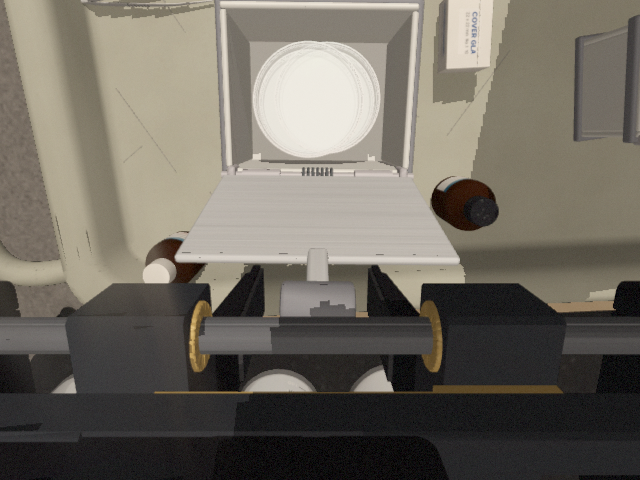

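The grip, at (318,300), is centred between the fingers, which are still closing at opening 0.495. I'll continue closing.

```bash
python3 -m jog '{"dp":[[0,0,0],[0,0,0],[0,0,0],[0,0,0],[0,0,0],[0,0,0]],"twist":[0,0,0,0,0,0],"claw":[1,1,1,1,1,1]}'; python3 go.py
```

```text
t: 4.12
eef_pos: [626.3, -124.3, 246.6]
tcp_rot: [3.141, -0.0, 3.093]
ft_force: [0.5, 4.4, 0.8]
opening: 0.313
t 4.12 tcp [ 626.3 -124.3  246.6] rot [ 3.141 -0.     3.093] F [0.5 4.4 0.8] open 0.313
```

```bash
python3 -c "
import numpy as np
a0=1.824
for i in range(0,26):
    a=max(a0-.08*i,0); print(i,round(a,2),round(155*(np.cos(a)-np.cos(a0)),1),round(-155*(np.sin(a)-np.sin(a0)),1))"
python3 -m jog '{"dp":[[12,0,-2.6],[24.3,0,-4.2],[36.7,0,-4.9],[49.1,0,-4.5]],"twist":[0,0,0,0],"claw":[1,1,1,1]}'; python3 go.py
```

```text
0 1.82 0.0 -0.0
1 1.74 12.1 -2.6
2 1.66 24.4 -4.3
3 1.58 36.8 -4.9
4 1.5 49.2 -4.6
5 1.42 61.5 -3.3
6 1.34 73.7 -1.0
7 1.26 85.6 2.3
8 1.18 97.3 6.5
9 1.1 108.6 11.6
10 1.02 119.4 17.7
11 0.94 129.7 24.5
12 0.86 139.5 32.2
13 0.78 148.6 40.6
14 0.7 157.0 49.7
15 0.62 164.6 59.5
16 0.54 171.5 69.8
17 0.46 177.4 80.7
18 0.38 182.5 92.0
19 0.3 186.7 103.7
20 0.22 190.0 115.6
21 0.14 192.2 127.8
22 0.06 193.5 140.1
23 0 193.8 150.1
24 0 193.8 150.1
25 0 193.8 150.1
t: 4.45
eef_pos: [577.1, -121.3, 251.2]
tcp_rot: [3.14, 0.001, 3.093]
ft_force: [1.9, 9.4, -2.3]
opening: 0.317
t 4.45 tcp [ 577.1 -121.3  251.2] rot [3.140e+00 1.000e-03 3.093e+00] F [ 1.9  9.4 -2.3] open 0.317
```

```bash
python3 -m jog '{"dp":[[12.3,0.3,1.3],[24.5,0.5,3.6],[36.4,0.7,6.9],[48.1,1,11.1],[59.4,1,16.2],[70.2,1,22.3]],"twist":[0,0,0,0,0,0],"claw":[1,1,1,1,1,1]}'; python3 go.py
```

```text
t: 4.95
eef_pos: [506.7, -117.1, 229.5]
tcp_rot: [3.14, 0.001, 3.093]
ft_force: [-1.2, 9.7, 5.8]
opening: 0.311
t 4.95 tcp [ 506.7 -117.1  229.5] rot [3.140e+00 1.000e-03 3.093e+00] F [-1.2  9.7  5.8] open 0.311
```

```bash
python3 -m jog '{"dp":[[10.5,0.5,6],[20.5,0.7,13.5],[29.6,1,22],[38,1,31],[45.6,1,41],[52.5,1,51]],"twist":[0,0,0,0,0,0],"claw":[1,1,1,1,1,1]}'; python3 go.py
```

```text
t: 5.45
eef_pos: [453.7, -113.8, 177.6]
tcp_rot: [3.141, -0.001, 3.093]
ft_force: [-1.3, 6.9, 1.5]
opening: 0.31
t 5.45 tcp [ 453.7 -113.8  177.6] rot [ 3.141e+00 -1.000e-03  3.093e+00] F [-1.3  6.9  1.5] open 0.31
```

```bash
python3 -m jog '{"dp":[[6,0.3,11],[11,0.5,22],[15.2,0.7,34],[18.5,1,46],[20.7,1,58],[21.6,1,66],[22,1,72]],"twist":[0,0,0,0,0,0,0],"claw":[1,1,1,1,1,1,1]}'; python3 go.py
```

```text
t: 6.03
eef_pos: [431.7, -112.4, 105.0]
tcp_rot: [3.141, -0.003, 3.093]
ft_force: [-6.3, -1.2, 0.6]
opening: 0.313
t 6.03 tcp [ 431.7 -112.4  105. ] rot [ 3.141e+00 -3.000e-03  3.093e+00] F [-6.3 -1.2  0.6] open 0.313
```

```bash
python3 -m jog '{"dp":[[1,0,2],[1,0,4],[1,0,6],[1,0,7.5],[1,0,7.5]],"twist":[0,0,0,0,0],"claw":[1,1,1,1,1]}'; python3 go.py;  python3 -m jog '{"dp":[[0,0,1],[0,0,1.5],[0,0,1.5]],"twist":[0,0,0],"claw":[1,1,1]}';
```

```text
t: 6.45
eef_pos: [431.4, -112.4, 98.2]
tcp_rot: [3.141, -0.001, 3.093]
ft_force: [-6.1, -1.5, -1.3]
opening: 0.313
t 6.45 tcp [ 431.4 -112.4   98.2] rot [ 3.141e+00 -1.000e-03  3.093e+00] F [-6.1 -1.5 -1.3] open 0.313
t: 6.7
eef_pos: [431.5, -112.4, 96.9]
tcp_rot: [3.141, -0.001, 3.093]
ft_force: [-5.3, -2.3, -0.7]
opening: 0.314
```

```bash
python3 -m jog '{"dp":[[0,0,1],[0,0,1],[0,0,1]],"twist":[0,0,0],"claw":[1,1,1]}';  python3 -m jog '{"dp":[[0,0,1],[0,0,1],[0,0,1]],"twist":[0,0,0],"claw":[1,1,1]}'; python3 - <<'E'
from cell import eyes
import cv2,numpy as np
cv2.imwrite("pics/s2.png",cv2.resize(eyes.read_camera("scene")[140:400,240:520,::-1],None,fx=2.3,fy=2.3,interpolation=cv2.INTER_CUBIC))
E
```

```text
t: 6.95
eef_pos: [431.4, -112.4, 95.9]
tcp_rot: [3.141, -0.001, 3.093]
ft_force: [-5.5, -0.4, -1.7]
opening: 0.312
t: 7.2
eef_pos: [431.5, -112.4, 94.9]
tcp_rot: [3.142, -0.001, 3.093]
ft_force: [-5.4, -1.5, -1.4]
opening: 0.313
```

View pics/s2.png

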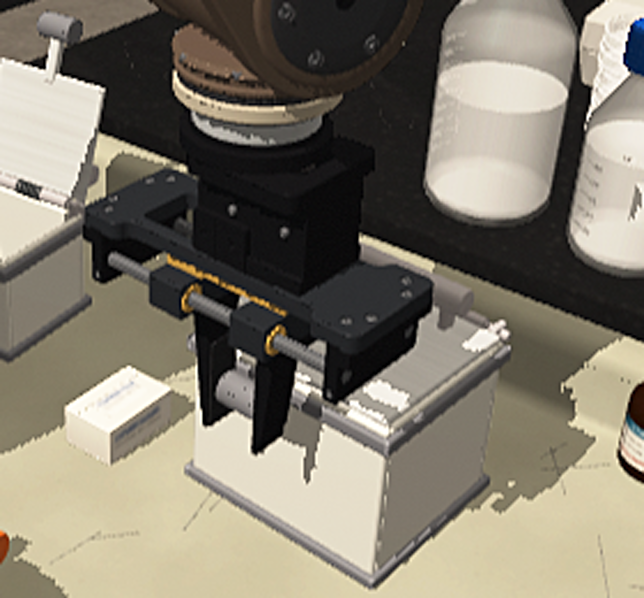

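The flap is level or nearly so, with the roller at (237,390) between the fingers. There's no contact force yet, so I'll ease down until it seats.

```bash
for i in 1 2 3; do python3 -m jog '{"dp":[[0,0,0.5],[0,0,1],[0,0,1]],"twist":[0,0,0],"claw":[1,1,1]}' | grep -E "eef|force"; done
```

```text
eef_pos: [431.5, -112.4, 93.9]
ft_force: [-5.7, -1.2, -0.1]
eef_pos: [431.5, -112.4, 92.9]
ft_force: [-4.4, -0.1, -0.5]
eef_pos: [431.6, -112.4, 92.0]
ft_force: [-5.8, -0.9, 2.5]
```

```bash
for i in 1 2; do python3 -m jog '{"dp":[[0,0,0.5],[0,0,1],[0,0,1]],"twist":[0,0,0],"claw":[1,1,1]}' | grep -E "eef|force"; done
```

```text
eef_pos: [431.6, -112.4, 91.2]
ft_force: [-6.3, -0.6, 4.8]
eef_pos: [431.6, -112.4, 90.3]
ft_force: [-6.6, -0.5, 7.9]
```

The flap is seated: upward force has risen steadily to 8 N. I'll release, then withdraw straight up.

```bash
python3 -m jog '{"dp":[[0,0,0],[0,0,0],[0,0,0],[0,0,0],[0,0,0],[0,0,0],[0,0,0],[0,0,0]],"twist":[0,0,0,0,0,0,0,0],"claw":[0.2,0,-0.3,-0.5,-0.5,-0.5,-0.5,-0.5]}'; python3 -m jog '{"dp":[[0,0,-10],[0,0,-30],[0,0,-60],[0,0,-95],[0,0,-130],[0,0,-165],[0,0,-200],[0,0,-200]],"twist":[0,0,0,0,0,0,0,0],"claw":[-0.5,-0.5,-0.5,-0.5,-0.5,-0.5,-0.5,-0.5]}'; python3 - <<'E'
from cell import eyes
import cv2,numpy as np
a=cv2.resize(eyes.read_camera("scene")[140:400,180:480,::-1],(400,347)); b=cv2.resize(eyes.read_camera("wrist")[:,:,::-1],(400,300))
c=np.zeros((347,800,3),np.uint8); c[:,:400]=a; c[:300,400:]=b; cv2.imwrite("pics/end.png",c)
E
```

```text
t: 9.17
eef_pos: [431.9, -112.4, 89.8]
tcp_rot: [3.142, 0.0, 3.093]
ft_force: [0.3, 0.3, 0.7]
opening: 0.745
t: 9.83
eef_pos: [433.5, -113.0, 295.6]
tcp_rot: [-3.138, 0.009, 3.093]
ft_force: [0.6, 0.0, 0.5]
opening: 0.75
```

View pics/end.png

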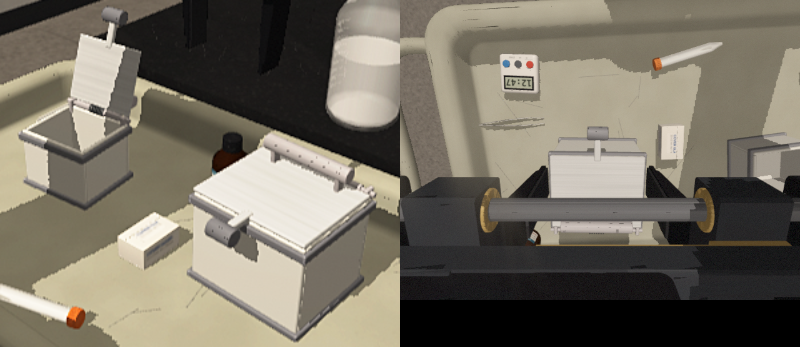

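The large flap lies level and shut with its grip at about (222,233) in the left panel. The small flap still stands open at (105,75), and the gripper is clear. I'll let the arm settle, then hand in.

```bash
python3 -m jog '{"dp":[[0,0,0],[0,0,0],[0,0,0]],"twist":[0,0,0],"claw":[-0.5,-0.5,-0.5]}'; python3 -c "
from cell import job_done; print(job_done())"
```

```text
t: 10.18
eef_pos: [431.5, -112.3, 288.6]
tcp_rot: [3.141, -0.002, 3.093]
ft_force: [-0.1, -0.2, 0.1]
opening: 0.754
the job is handed in; nothing more can be done
None
```

The larger box's flap is shut, and the job was handed in at about 10 s of the 40 s allowed. I pinched the roller grip across its ends and brought the flap down its arc at about 0.15 m/s, slower near the end. Then I eased it on about 1 mm at a time until it seated, with up to 8 N pressing back, opened the fingers and lifted clear.

- **Last pictures:** the large flap lies level on its box and the small flap still stands open. Nothing else appears to have moved.
- **Force:** it read about zero after release. The highest reading I saw during the move was about 11 N at the wrist.
- **One disagreement:** the flap seated with the tool about 4 mm lower than my camera fit predicted. I put this down to calibration error and slight slip in the pinch.

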